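# Sweep the tested power modules into the reject fence

## Task

Three tested power transistor modules lie scattered on the bench: sweep all three across the bench top with the fingertips, through the open side of the low aluminium fence, until each lies inside it. Only push them, so that they slide flat on the bench: do not lift, carry or tip them. Leave the heat sink that stands among them, the test fixture and the mouse where they are.

Things in the scene. Friction and masses are not known exactly. Their poses are not given: they have to be found in the camera images.
- fence: low three-sided aluminium fence fixed to the bench, walls 20 mm high, 4 mm thick, no floor (bench top inside, height 0). Inside 180 mm wide (own x, -90 to +90 mm), 120 mm deep (own y, 0 to +120 mm). Origin: on the bench at the middle of the open side; own y points from the open side to the back wall; z up. Flat screw feet outside the side walls
- module1: tested power transistor module, a loose flat black rectangular block with a copper underside and four steel screw terminals on top, 38 (own x) x 25 (own y) x 11 mm high, about 30 g, lying flat on the bench. Origin: centre of its underside; z up. The three modules are identical
- module2: tested power transistor module, a loose flat black rectangular block with a copper underside and four steel screw terminals on top, 38 (own x) x 25 (own y) x 11 mm high, about 30 g, lying flat on the bench. Origin: centre of its underside; z up. The three modules are identical
- module3: tested power transistor module, a loose flat black rectangular block with a copper underside and four steel screw terminals on top, 38 (own x) x 25 (own y) x 11 mm high, about 30 g, lying flat on the bench. Origin: centre of its underside; z up. The three modules are identical
- heatsink: small bare aluminium finned heat sink standing loose among the modules, to be left alone, 30 x 30 x 30 mm, 60 g. Origin: centre of its underside
- fixture: test fixture, to be left alone: loose white plastic box 90 (own x) x 110 (own y) x 34 mm high with a green circuit board and black socket on top, 55 mm high in all. Origin: centre of its underside
- mouse: black computer mouse, to be left alone, 105 (own x) x 62 (own y) x 32 mm high. Origin: centre of its underside
Things that resemble listed ones, but are neither listed nor needed, are in the scene too. What is shaped like the module2 but blue is not meant. What is shaped like the module3 but brown is not meant.

How it is judged:
At the end, for the whole second after the job is handed in: Each module lies flat (tilt under 0.15 rad) and still inside the fence: its centre between the side walls, at least 10 mm past the open side line and before the back wall. Heat sink (upright), fixture and mouse each lie within 15 mm of their start (x of module1 in the frame of fence between -0.09 and 0.09 m and y of module1 in the frame of fence between 0.01 and 0.12 m and height (world z) of each of module1, module2, module3 below 0.006 m and angle between each of module1, module2, module3's own z axis and vertical below 0.15 rad and linear speed of each of module1, module2, module3 below 0.01 m/s and x of module2 in the frame of fence between -0.09 and 0.09 m and y of module2 in the frame of fence between 0.01 and 0.12 m and x of module3 in the frame of fence between -0.09 and 0.09 m and y of module3 in the frame of fence between 0.01 and 0.12 m and distance of each of heatsink, fixture, mouse from where it was at the start of the episode below 0.015 m and angle between heatsink's own z axis and vertical below 0.2 rad); the robot touches nothing.
It fails at once if a module is lifted off the bench (its centre 10 mm up) or tipped by more than 0.5 rad (height (world z) of any of module1, module2, module3 above 0.01 m or angle between any of module1, module2, module3's own z axis and vertical above 0.5 rad).
It fails at once if the heat sink, test fixture or mouse is moved by more than 15 mm (distance of any of heatsink, fixture, mouse from where it was at the start of the episode above 0.015 m).
It also fails if it takes over 72 s, if anything falls off the work surface, if the arm or the gripper's body presses on something with over 40 N, if the wrist force passes 120 N, or if a joint passes its speed limit or range.

## Robot

A 6-joint arm with a two-finger parallel gripper is mounted at the origin on the work surface. World frame = base frame: x ahead of the robot, y to its left, z up, the work surface at z = 0. Lengths are in m, angles in rad, forces in N, time in s.
With the tool pointing down it reaches from about 0.425 to 0.95 m from the base axis. Payload 3.5 kg.
Tool frame: the origin (TCP) lies between the finger pads; the fingertips stand 19 mm ahead of it and the grasp point (between the pads) is the TCP (ctrl.nose_length is the distance from the TCP to the fingertips, in m); z points along the fingers, y is the line along which they close (so a half turn about z gives the same grasp; the last joint's range is limited). The gripper opens to 85 mm and grips with 20 to 120 N. Pads are 22 mm wide; open, the fingers measure 114 mm over their backs; the gripper's body (76 mm by 85 mm) begins 54 mm behind the grasp point. The pads swing forward as they close: fully open they stand 13 mm farther back than shut.
Start: joints at [1.077, 0.286, 1.577, -0, 1.279, -0.15], TCP at [0.227, 0.635, 0.25] pointing down, gripper open.
Joint ranges: [-2.77, 2.77], [-0.9, 2.22], [0.21, 2.48], [-1.53, 4.67], [0.24, 2.81], [-2.84, 2.84]. Speed limits (rad/s): [2.79, 2.79, 3.14, 3.14, 3.14, 3.14].

## Interface

Orientations are given as a unit quaternion [x, y, z, w].
In Python, from plant import ctrl gives the robot as it stands.
- The arm moves only by the tool apply_moves, never from a script. Its argument "series" is a list of rows, each a list of 6 numbers: the shift along the world's x, y, z scaled (see below), then the turn, a rotation vector about the world's x, y, z scaled (see below). A call has 1 to 20 rows; each row is the pose to reach, as a shift and turn from the pose commanded when the call began; what a row does not reach only later rows make up. The controller multiplies each number of a shift by 0.8 m and each number of a turn by 45 degrees. A row lasts 1/8 s, in which the tool goes at most 62.5 mm and 10.7 degrees, less where a joint would pass 70% of its speed; a pose out of reach is approached as far as the arm can. A call with a number of a shift or a turn outside -1 to 1 is refused whole. A call with a gripper value outside its range is refused whole. "jaw" is the opening, from 0 (shut) to 1 (fully open), set as the call begins (left out, the last holds). The fingers move at their own pace and stop on an object; "squeeze" is the grip in N (left out, the last holds). Time passes only in rows, so rows that repeat a pose let the fingers close. It gives the time, the measured TCP pose, the force, the opening and the grip force at its end, in the units of the state.
- ctrl.get_state(): the state, without advancing time (a new reading comes with each control period).
- ctrl.read_camera(name): name is "scene" or "side" or "wrist"; returns the picture (384x512x3 uint8, red, green, blue); there is no depth.
- ctrl.get_calibration(name): a dict with "fx", "fy", "cx", "cy" (pixels), "dist_coeffs" ([k1, k2, p1, p2, k3] as OpenCV has them; the pictures are not rectified), "xyz" and "orientation" of the camera in the world; the wrist camera has in their place "hand_eye" (4x4, takes a point from camera to tool coordinates, whose origin is the TCP and whose axes are the flange's). Camera axes: x right, y up, looking along -z (the intrinsics and any distortion apply to the point x, -y, -z); pixel columns grow to the right and rows downward; lengths in m; the calibration is good to about 2 mm. A picture is of the moment at which its call begins: read the wrist's pose just before it. get_calibration takes no time and is no camera call.
- ctrl.sign_off(): hands the job in; it is judged then, once.
Trained networks look in the newest picture that a camera, given by its name, has taken for a name from the list of things; names that differ only in an ending like _2 or _b are one class to them, and where a whole thing is asked for, a point or a joint stands for the part that bears it (a point fixed in the world has none). Each returns a list of dicts, best first, with "p" (0 to 1); they miss things now and then, are a little off and sometimes report something else, mostly with a low value. They report only what shows in the picture. A call takes as long as a camera call. They do not tell look-alikes from the thing itself.
- ctrl.boxes_of(thing, camera): "xy" ([column, row] as shares, 0 to 1, of the picture: columns of its width, rows of its height, amid what is visible of it).
- ctrl.silhouettes(thing, camera): "pixels" (384x512 bool, what is visible of it) and "xy" ([column, row] as shares, 0 to 1, of the picture: columns of its width, rows of its height, amid what is visible of it).
The state is a dict: "time": time; "qpos": joint angles; "dq": joint speeds; "joint_efforts": joint torques, N m; "eef_pos": TCP position; "tcp_rot": TCP orientation; "contact_force": force on the tool from outside, world axes, zero at the start; "wrist_torque": the same for the moment, N m; "opening": opening from 0.0 (shut) to 1.0 (fully open); "finger_force": force on a finger pad.
Only numpy, scipy, OpenCV 4.12 (cv2) and the standard library are available. Lean on these libraries where they do the work, as an engineer would, in place of code of your own. Each camera call takes 0.05 s, during which the arm holds its last target. There are 200 camera calls.

## Working session

There is one attempt and no reset: what is moved stays moved. The work goes in short steps, Python scripts to look and compute and a tool call to move; the robot and the scene stay as the last step left them, time stands still between calls to the robot, and variables do not carry over. Pictures are saved under pics/ and viewed, at most 10 in all, crops included, and the job is handed in when it is done.

Besides the shell and the picture viewer there is one more tool, called as name([rows], argument=value, ...), one row to a line, values as JSON. apply_moves: Moves the arm, as the interface text tells. Shifts and turns lie within -1 to 1; 1 stands for 0.8 m of shift or 45 degrees of turn. Its arguments: {"type":"object","properties":{"series":{"type":"array"},"jaw":{"type":"number"},"squeeze":{"type":"number"}},"required":["series"]}

```bash
mkdir -p pics
cat > h.py <<'E'
import numpy as np, cv2
from scipy.spatial.transform import Rotation as R
from plant import ctrl
def cam(name, st=None):
    c=ctrl.get_calibration(name)
    K=np.array([[c['fx'],0,c['cx']],[0,c['fy'],c['cy']],[0,0,1.]]); d=np.array(c['dist_coeffs'],float)
    if 'hand_eye' in c:
        st=st or ctrl.get_state(); T=np.eye(4); T[:3,:3]=R.from_quat(st['tcp_rot']).as_matrix(); T[:3,3]=st['eef_pos']
        T=T@np.array(c['hand_eye']); return K,d,T[:3,:3],T[:3,3]
    return K,d,R.from_quat(c['orientation']).as_matrix(),np.array(c['xyz'])
def px2w(C,uv,z=0.):
    K,d,Rm,t=C
    p=cv2.undistortPoints(np.array(uv,float).reshape(-1,1,2),K,d).reshape(-1,2)
    r=np.c_[p[:,0],-p[:,1],-np.ones(len(p))]@Rm.T
    return t+r*((z-t[2])/r[:,2])[:,None]
def w2px(C,P):
    K,d,Rm,t=C
    q=(np.array(P,float).reshape(-1,3)-t)@Rm; q=q*[1,-1,-1]
    return cv2.projectPoints(q,np.zeros(3),np.zeros(3),K,d)[0].reshape(-1,2)
def snap(name,fn=None):
    im=ctrl.read_camera(name)
    if fn: cv2.imwrite('pics/'+fn,im[:,:,::-1])
    return im
E
python3 - <<'E'
from h import *
ims=[]
for n in ['scene','side']:
    im=snap(n,n+'0.png'); C=cam(n); print(n,C[3])
    for th,z in [('module1',.011),('fence',0.02),('heatsink',.03),('fixture',.05),('mouse',.03)]:
        for r in ctrl.boxes_of(th,n)[:6]:
            uv=np.array(r['xy'])*[512,384]; print(th,round(r['p'],2),uv.round(),px2w(C,uv,z)[0].round(3))
E
```

```text
scene [ 1.20032905 -0.14515284  0.76093546]
module1 0.79 [271. 283.] [ 0.765 -0.065  0.011]
module1 0.71 [193. 213.] [ 0.596 -0.202  0.011]
module1 0.67 [254. 243.] [ 0.676 -0.087  0.011]
module1 0.58 [242. 222.] [ 0.626 -0.106  0.011]
module1 0.56 [234. 192.] [ 0.545 -0.118  0.011]
fence 0.86 [403. 164.] [0.497 0.258 0.02 ]
heatsink 0.83 [219. 157.] [ 0.459 -0.144  0.03 ]
fixture 0.82 [130. 249.] [ 0.701 -0.312  0.05 ]
fixture 0.22 [242. 220.] [ 0.649 -0.108  0.05 ]
mouse 0.84 [137. 157.] [ 0.448 -0.322  0.03 ]
side [ 0.43198651 -0.77616897  0.73649687]
module1 0.74 [272. 238.] [ 0.592 -0.213  0.011]
module1 0.7 [319. 186.] [ 0.748 -0.072  0.011]
module1 0.63 [242. 209.] [ 0.541 -0.113  0.011]
module1 0.5 [292. 198.] [ 0.67  -0.099  0.011]
module1 0.5 [205. 295.] [ 0.43  -0.327  0.011]
module1 0.49 [273. 206.] [ 0.617 -0.117  0.011]
fence 0.94 [208. 119.] [0.505 0.26  0.02 ]
heatsink 0.71 [205. 222.] [ 0.45  -0.153  0.03 ]
fixture 0.93 [321. 270.] [ 0.662 -0.34   0.05 ]
mouse 0.62 [205. 294.] [ 0.43  -0.337  0.03 ]
```

View pics/scene0.png

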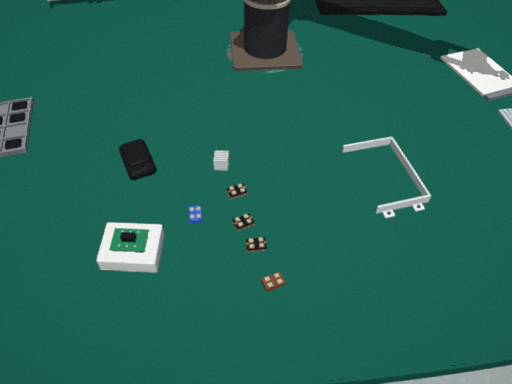

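View pics/side0.png

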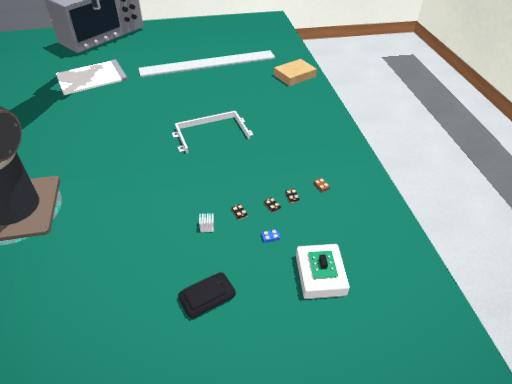

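The black modules are at scene px (236,190), (243,221) and (257,244). The look-alikes are blue at (195,213) and brown at (274,282). The fence opens toward -y, and its corners in the scene picture are about (344,150), (391,139), (428,196) and (378,210). I'll confirm this in an enlarged crop and fit the poses.

Run:
```python
from h import *
im=snap('scene'); C=cam('scene')
crop=cv2.resize(im[120:300,180:445],None,fx=3,fy=3,interpolation=cv2.INTER_CUBIC); cv2.imwrite('pics/crop1.png',crop[:,:,::-1])
for n in ['scene','side']:
    im=snap(n); C=cam(n)
    for th in ['module1','heatsink']:
        for r in ctrl.silhouettes(th,n)[:6]:
            m=r['pixels'].astype(bool); v,u=np.nonzero(m)
            h=0.006 if th!='heatsink' else .015
            w=px2w(C,np.c_[u,v],h)[:,:2]
            rc=cv2.minAreaRect((w*1000).astype(np.float32))
            print(n,th,round(r['p'],2),(u.mean().round(),v.mean().round()),w.mean(0).round(4),np.round(rc[1]),round(rc[2]),im[m].mean(0).round())
    m=ctrl.silhouettes('fence',n)[0]['pixels']; 
    v,u=np.nonzero(m); w=px2w(C,np.c_[u,v],0.01)[:,:2]; rc=cv2.minAreaRect((w*1000).astype(np.float32)); print('fence',rc, cv2.boxPoints(rc).round())
C=cam('scene'); print(px2w(C,[[344,148],[391,137],[429,194],[378,208]],.02).round(3))
s=ctrl.get_state(); print(s['time'],s['eef_pos'],s['tcp_rot'],s['contact_force'],s['opening'],ctrl.nose_length, R.from_quat(s['tcp_rot']).as_matrix().round(3))
```

```text
scene module1 0.81 (np.float64(256.0), np.float64(245.0)) [ 0.6766 -0.084 ] [30. 37.] 3 [95. 85. 73.]
scene module1 0.76 (np.float64(195.0), np.float64(213.0)) [ 0.5924 -0.1993] [39. 20.] 0 [104. 125. 189.]
scene module1 0.76 (np.float64(273.0), np.float64(281.0)) [ 0.7586 -0.0604] [29. 39.] 18 [137. 106.  79.]
scene module1 0.72 (np.float64(237.0), np.float64(190.0)) [ 0.5369 -0.1116] [34. 43.] 18 [92. 86. 74.]
scene module1 0.51 (np.float64(137.0), np.float64(159.0)) [ 0.4279 -0.3285] [124.  63.] 18 [29. 32. 33.]
scene module1 0.47 (np.float64(243.0), np.float64(222.0)) [ 0.6201 -0.1046] [33. 43.] 28 [92. 86. 74.]
scene heatsink 0.84 (np.float64(220.0), np.float64(160.0)) [ 0.4551 -0.1426] [31. 59.] 87 [174. 183. 181.]
fence ((515.7280883789062, 217.32763671875), (222.27476501464844, 136.1161651611328), 9.671605110168457) [[395. 266.]
 [418. 132.]
 [637. 169.]
 [614. 303.]]
side module1 0.73 (np.float64(270.0), np.float64(236.0)) [ 0.5904 -0.2007] [37. 28.] 3 [115. 151. 221.]
side module1 0.69 (np.float64(271.0), np.float64(205.0)) [ 0.6153 -0.1077] [26. 41.] 23 [111. 101.  90.]
side module1 0.67 (np.float64(321.0), np.float64(185.0)) [ 0.7555 -0.0625] [27. 44.] 19 [163. 126.  94.]
side module1 0.48 (np.float64(238.0), np.float64(211.0)) [ 0.5323 -0.1137] [31. 45.] 16 [111. 108.  94.]
side heatsink 0.54 (np.float64(205.0), np.float64(223.0)) [ 0.4512 -0.144 ] [50. 30.] 83 [190. 202. 203.]
fence ((505.0079345703125, 218.3363800048828), (216.88075256347656, 138.8150177001953), 11.13012981414795) [[385. 266.]
 [412. 129.]
 [625. 171.]
 [598. 307.]]
[[0.44  0.136 0.02 ]
 [0.41  0.255 0.02 ]
 [0.588 0.288 0.02 ]
 [0.617 0.168 0.02 ]]
1.05 [0.22746488 0.63549545 0.250335  ] [1.71026171e-01 9.85266486e-01 1.50481938e-06 4.50541185e-07] [-0.34626241  0.40861524 -0.20996756] 0.9991246239463214 0.019 [[-0.942  0.337  0.   ]
 [ 0.337  0.942  0.   ]
 [-0.     0.    -1.   ]]
```

View pics/crop1.png

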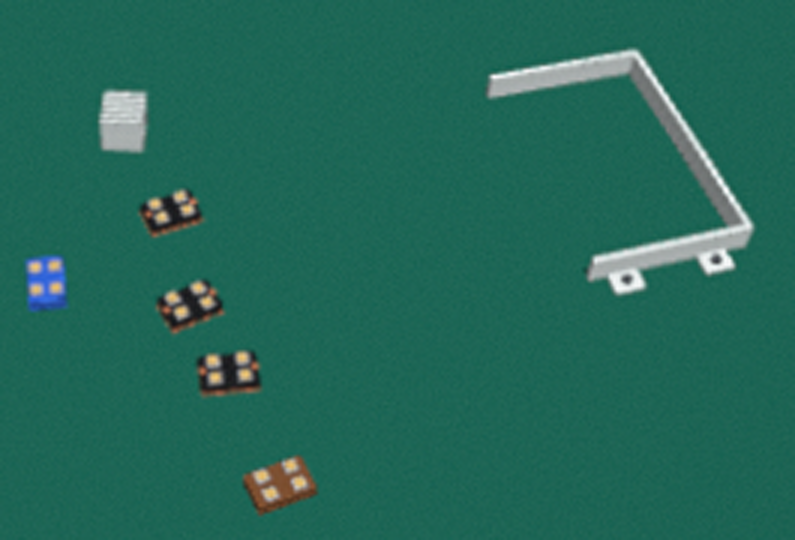

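The crop confirms it: three black, copper-edged modules. The blue one (45,285 in the crop) and the brown one (280,485) are not meant. I'll push the module nearest the heat sink first.

apply_moves([
  [0.396,-0.986,-0.187,0,0,-1],
  [0.396,-0.986,-0.187,0,0,-1],
  [0.396,-0.986,-0.187,0,0,-1],
  [0.396,-0.986,-0.187,0,0,-1],
  [0.396,-0.986,-0.187,0,0,-1],
  [0.396,-0.986,-0.187,0,0,-1],
  [0.396,-0.986,-0.187,0,0,-1],
  [0.396,-0.986,-0.187,0,0,-1],
  [0.396,-0.986,-0.187,0,0,-1],
  [0.396,-0.986,-0.187,0,0,-1],
  [0.396,-0.986,-0.187,0,0,-1],
  [0.396,-0.986,-0.187,0,0,-1],
  [0.396,-0.986,-0.187,0,0,-1],
  [0.396,-0.986,-0.187,0,0,-1],
  [0.396,-0.986,-0.187,0,0,-1],
  [0.396,-0.986,-0.187,0,0,-1],
  [0.396,-0.986,-0.187,0,0,-1],
  [0.396,-0.986,-0.187,0,0,-1],
], jaw=0.1)

```text
time: 3.3
eef_pos: [0.5442, -0.1521, 0.1011]
tcp_rot: [0.534, 0.845, 0.0, 0.0]
contact_force: [-0.2, 0.4, -0.5]
opening: 0.098
finger_force: 0.0
```

apply_moves([
  [0,-0.002,-0.04,0,0,-0.2],
  [0,-0.002,-0.08,0,0,-0.27],
  [0,-0.002,-0.099,0,0,-0.27],
  [0,-0.002,-0.099,0,0,-0.27],
])

```text
time: 3.8
eef_pos: [0.5444, -0.1545, 0.0214]
tcp_rot: [0.621, 0.784, -0.0, -0.0]
contact_force: [0.3, 0.3, -0.3]
opening: 0.098
finger_force: 0.0
```

Run:
```python
from h import *
s=ctrl.get_state(); print(s['eef_pos'],s['contact_force'],R.from_quat(s['tcp_rot']).as_matrix()[:2,1])
im=snap('scene'); cv2.imwrite('pics/c2.png',cv2.resize(im[120:300,150:415],None,fx=3,fy=3)[:,:,::-1])
```

```text
[ 0.54439784 -0.15452077  0.02143316] [ 0.30854305  0.27928519 -0.34989246] [0.97340897 0.22907405]
```

View pics/c2.png

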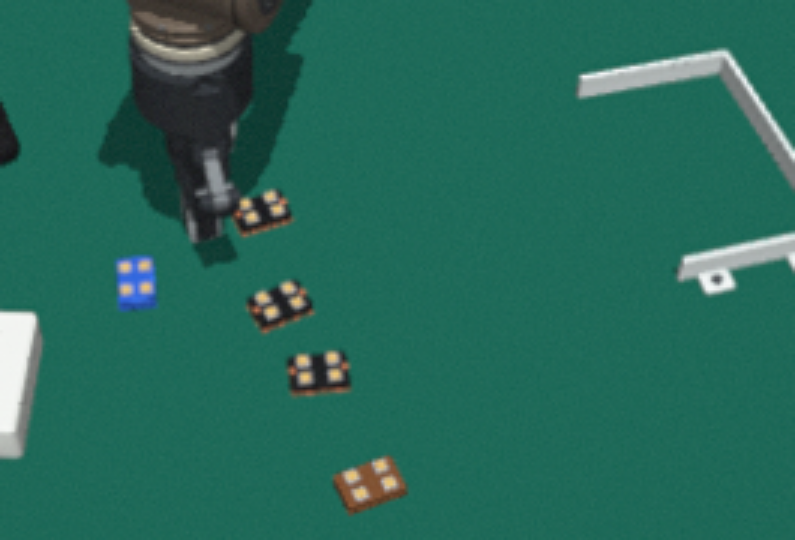

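The fingers are just behind the module (crop px 263,213) and lined up with it. I'll push halfway and check.

apply_moves([
  [-0.003,0.015,0,0,0,0],
  [-0.007,0.035,0,0,0,0],
  [-0.011,0.055,0,0,0,0],
  [-0.016,0.077,0,0,0,0],
  [-0.021,0.1,0,0,0,0],
  [-0.026,0.123,0,0,0,0],
  [-0.031,0.146,0,0,0,0],
  [-0.035,0.168,0,0,0,0],
  [-0.039,0.187,0,0,0,0],
  [-0.042,0.2,0,0,0,0],
])

```text
time: 5.1
eef_pos: [0.5104, 0.0061, 0.0214]
tcp_rot: [0.621, 0.784, -0.0, -0.0]
contact_force: [0.2, 0.9, -1.2]
opening: 0.1
finger_force: 0.1
```

```bash
cat > look.py <<'E'
from h import *
import sys
s=ctrl.get_state(); print(s['time'],s['eef_pos'].round(4) if hasattr(s['eef_pos'],'round') else s['eef_pos'],s['contact_force'])
O=np.array([.5285,.152]); ey=np.array([-.24,.97]); ey/=np.hypot(*ey); ex=np.array([ey[1],-ey[0]])
for n in ['scene','side']:
    im=snap(n,n+'_l.png'); C=cam(n)
    for r in ctrl.silhouettes('module1',n)[:7]:
        m=r['pixels'].astype(bool); v,u=np.nonzero(m); c=im[m].mean(0)
        if len(u)>600 : continue
        w=px2w(C,np.c_[u,v],.006)[:,:2]; rc=cv2.minAreaRect((w*1000).astype(np.float32)); p=w.mean(0)
        col='blue' if c[2]>c[0] else 'brown' if c[0]-c[2]>45 else 'BLACK'
        print(n,col,round(r['p'],2),(round(u.mean()),round(v.mean())),p.round(4),'fence',((p-O)@ex).round(3),((p-O)@ey).round(3),np.round(rc[1]),round(rc[2]))
    for t,z in [('heatsink',.03),('fixture',.05),('mouse',.03)]:
        for r in ctrl.boxes_of(t,n)[:1]: print(t,round(r['p'],2),px2w(C,np.array(r['xy'])*[512,384],z)[0].round(3))
E
python3 look.py
```

```text
5.1 [0.5104 0.0061 0.0214] [ 0.24459154  0.9431107  -1.18527094]
scene BLACK 0.79 (255, 244) [ 0.676  -0.0852] fence 0.086 -0.266 [40. 32.] 86
scene BLACK 0.65 (243, 222) [ 0.62  -0.105] fence 0.027 -0.271 [31. 39.] 19
scene brown 0.56 (273, 281) [ 0.7585 -0.0607] fence 0.172 -0.262 [31. 41.] 17
scene blue 0.51 (195, 214) [ 0.5952 -0.1986] fence -0.019 -0.356 [40. 20.] 4
scene BLACK 0.41 (307, 178) [0.5129 0.0402] fence -0.042 -0.105 [26. 44.] 29
heatsink 0.5 [ 0.461 -0.138  0.03 ]
fixture 0.84 [ 0.7   -0.309  0.05 ]
mouse 0.73 [ 0.447 -0.326  0.03 ]
side BLACK 0.71 (272, 205) [ 0.6169 -0.1084] fence 0.023 -0.274 [30. 46.] 24
side brown 0.66 (321, 185) [ 0.7561 -0.0632] fence 0.169 -0.264 [31. 47.] 18
heatsink 0.63 [ 0.453 -0.155  0.03 ]
fixture 0.7 [ 0.66 -0.34  0.05]
mouse 0.91 [ 0.425 -0.338  0.03 ]
```

```bash
python3 -c "
import cv2
im=cv2.imread('pics/scene_l.png');cv2.imwrite('pics/c3.png',cv2.resize(im[130:230,240:400],None,fx=5,fy=5))"
```

```text
(no output)
```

View pics/c3.png

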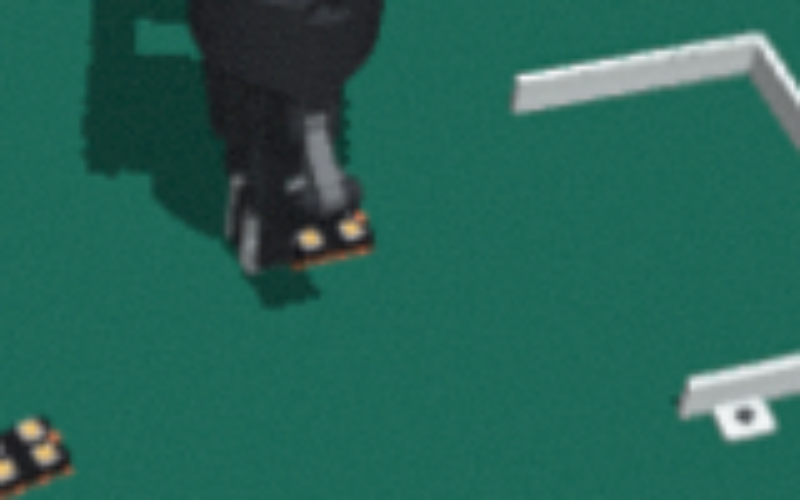

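It is flush against the fingers and partly hidden by the gripper. I'll push it the rest of the way, then back off and lift.

apply_moves([
  [-0.003,0.015,0,0,0,0],
  [-0.007,0.035,0,0,0,0],
  [-0.012,0.057,0,0,0,0],
  [-0.017,0.08,0,0,0,0],
  [-0.022,0.103,0,0,0,0],
  [-0.027,0.126,0,0,0,0],
  [-0.032,0.149,0,0,0,0],
  [-0.036,0.172,0,0,0,0],
  [-0.039,0.19,0,0,0,0],
  [-0.042,0.203,0,0,0,0],
  [-0.042,0.203,0,0,0,0],
  [-0.037,0.18,0,0,0,0],
  [-0.035,0.17,0.03,0,0,0],
  [-0.03,0.14,0.098,0,0,0],
  [-0.03,0.14,0.098,0,0,0],
])

```text
time: 7.48
eef_pos: [0.4907, 0.1157, 0.1049]
tcp_rot: [0.622, 0.783, 0.003, 0.004]
contact_force: [0.4, 0.2, 0.8]
opening: 0.1
finger_force: 0.0
```

apply_moves([
  [0.182,-0.331,0,0,0,0.118],
  [0.182,-0.331,0,0,0,0.118],
  [0.182,-0.331,0,0,0,0.118],
  [0.182,-0.331,0,0,0,0.118],
  [0.182,-0.331,0,0,0,0.118],
  [0.182,-0.331,0,0,0,0.118],
  [0.182,-0.331,0,0,0,0.118],
  [0.182,-0.331,0,0,0,0.118],
  [0.182,-0.331,-0.05,0,0,0.118],
  [0.182,-0.331,-0.085,0,0,0.118],
  [0.182,-0.331,-0.097,0,0,0.118],
  [0.182,-0.331,-0.097,0,0,0.118],
])

```text
time: 8.98
eef_pos: [0.6319, -0.1468, 0.0221]
tcp_rot: [0.584, 0.812, -0.0, -0.001]
contact_force: [-0.5, 0.1, 0.6]
opening: 0.101
finger_force: 0.0
```

```bash
python3 look.py; python3 -c "
import cv2
im=cv2.imread('pics/scene_l.png');cv2.imwrite('pics/c4.png',cv2.resize(im[120:300,180:445],None,fx=3,fy=3))"
```

```text
8.975 [ 0.6319 -0.1468  0.0221] [-0.52544573  0.13232503  0.55563439]
scene BLACK 0.82 (255, 245) [ 0.6766 -0.0848] fence 0.087 -0.265 [40. 30.] 86
scene BLACK 0.72 (373, 161) [0.4722 0.1981] fence -0.044 0.058 [31. 45.] 14
scene BLACK 0.67 (244, 223) [ 0.6225 -0.1022] fence 0.03 -0.269 [29. 39.] 28
scene blue 0.67 (195, 214) [ 0.595  -0.1992] fence -0.02 -0.357 [44. 22.] 0
scene brown 0.5 (273, 281) [ 0.7596 -0.0609] fence 0.173 -0.262 [29. 40.] 17
heatsink 0.5 [0.488 0.189 0.03 ]
fixture 0.77 [ 0.695 -0.312  0.05 ]
mouse 0.65 [ 0.452 -0.326  0.03 ]
side blue 0.73 (271, 236) [ 0.5921 -0.2009] fence -0.023 -0.358 [42. 33.] 3
side brown 0.48 (321, 185) [ 0.756  -0.0636] fence 0.169 -0.264 [27. 43.] 19
heatsink 0.7 [ 0.46  -0.146  0.03 ]
fixture 0.83 [ 0.661 -0.344  0.05 ]
mouse 0.89 [ 0.433 -0.337  0.03 ]
```

View pics/c4.png

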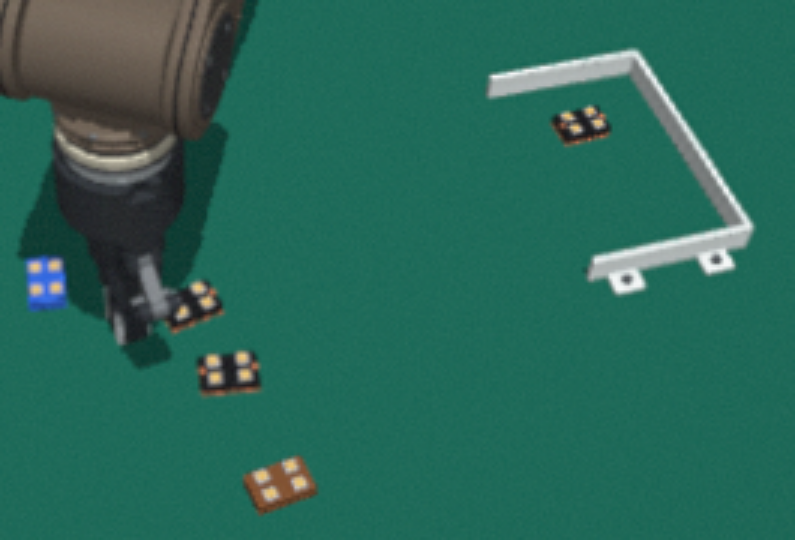

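The first module is well inside the fence (580,125 in the crop; fence frame -44, 58 mm). The fingers are behind the second one (195,303).

apply_moves([
  [-0.005,0.015,0,0,0,0],
  [-0.011,0.034,0,0,0,0],
  [-0.018,0.055,0,0,0,0],
  [-0.025,0.077,0,0,0,0],
  [-0.033,0.1,0,0,0,0],
  [-0.041,0.124,0,0,0,0],
  [-0.049,0.148,0,0,0,0],
  [-0.057,0.172,0,0,0,0],
  [-0.065,0.196,0,0,0,0],
  [-0.073,0.22,0,0,0,0],
  [-0.081,0.244,0,0,0,0],
  [-0.089,0.268,0,0,0,0],
  [-0.097,0.292,0,0,0,0],
  [-0.105,0.316,0,0,0,0],
  [-0.113,0.34,0,0,0,0],
  [-0.12,0.363,0,0,0,0],
  [-0.127,0.385,0,0,0,0],
  [-0.132,0.401,0,0,0,0],
  [-0.136,0.411,0,0,0,0],
  [-0.136,0.411,0,0,0,0],
])

```text
time: 11.98
eef_pos: [0.5232, 0.1815, 0.0223]
tcp_rot: [0.584, 0.812, -0.0, -0.0]
contact_force: [0.5, -0.3, -0.3]
opening: 0.102
finger_force: 0.0
```

apply_moves([
  [0.008,-0.024,0,0,0,0],
  [0.012,-0.036,0.03,0,0,0],
  [0.02,-0.06,0.097,0,0,0],
  [0.192,-0.386,0.097,0,0,-0.384],
  [0.192,-0.386,0.097,0,0,-0.384],
  [0.192,-0.386,0.097,0,0,-0.384],
  [0.192,-0.386,0.097,0,0,-0.384],
  [0.192,-0.386,0.097,0,0,-0.384],
  [0.192,-0.386,0.097,0,0,-0.384],
  [0.192,-0.386,0.097,0,0,-0.384],
  [0.192,-0.386,0.097,0,0,-0.384],
  [0.192,-0.386,0.05,0,0,-0.384],
  [0.192,-0.386,0.012,0,0,-0.384],
  [0.192,-0.386,0,0,0,-0.384],
  [0.192,-0.386,0,0,0,-0.384],
])

```text
time: 13.85
eef_pos: [0.6771, -0.1269, 0.0224]
tcp_rot: [0.699, 0.715, -0.0, -0.0]
contact_force: [0.6, 0.4, 0.7]
opening: 0.096
finger_force: 0.0
```

```bash
python3 look.py
python3 - <<'E'
import cv2,numpy as np
im=cv2.imread('pics/scene_l.png');cv2.imwrite('pics/c5.png',cv2.resize(im[120:300,180:445],None,fx=3,fy=3))
from scipy.optimize import fsolve
P0=np.array([.676,-.085]); ey=np.array([-.24,.97]);ey/=np.hypot(*ey);ex=np.array([ey[1],-ey[0]])
tgt=np.array([.5285,.152])+.045*ex+.056*ey
def path(a,L,n=400):
    s=np.linspace(0,L,n); th=np.radians(np.interp(s,[0,.11,L-.13,L-.03,L],[91,a,a,106,106]))
    u=np.c_[np.cos(th),np.sin(th)]; c=P0+np.r_[[[0,0]],np.cumsum((u[1:]+u[:-1])/2*L/(n-1),0)]
    return s,th,u,c
a,L=fsolve(lambda p:path(*p)[3][-1]-tgt,[115,.34]); s,th,u,c=path(a,L); print(a,L,tgt)
tc=c-.030*u
t0=P0+np.array([.001,-.043])
for x in np.linspace(0,L,20):
    i=np.argmin(abs(s-x)); print(np.r_[(tc[i]-t0)/.8,(np.degrees(th[i])-91)/45].round(3).tolist())
E
```

```text
13.85 [ 0.6771 -0.1269  0.0224] [0.57961835 0.44032328 0.74657779]
scene BLACK 0.83 (255, 245) [ 0.677  -0.0858] fence 0.087 -0.267 [38. 28.] 86
scene BLACK 0.76 (383, 176) [0.5167 0.2096] fence 0.002 0.059 [29. 43.] 18
scene blue 0.73 (195, 214) [ 0.5941 -0.1992] fence -0.021 -0.357 [44. 23.] 3
scene BLACK 0.52 (373, 161) [0.4718 0.198 ] fence -0.044 0.058 [34. 45.] 13
fixture 0.83 [ 0.695 -0.315  0.05 ]
mouse 0.64 [ 0.451 -0.33   0.03 ]
side blue 0.53 (270, 236) [ 0.5896 -0.2016] fence -0.026 -0.358 [39. 30.] 3
side BLACK 0.41 (213, 133) [0.5123 0.208 ] fence -0.002 0.058 [27. 47.] 15
heatsink 0.6 [ 0.446 -0.16   0.03 ]
fixture 0.71 [ 0.662 -0.342  0.05 ]
mouse 0.69 [ 0.428 -0.343  0.03 ]
119.13879377220725 0.32705625504755825 [0.55873268 0.2171689 ]
[-0.001, 0.016, 0.0]
[0.001, 0.038, 0.098]
[0.001, 0.06, 0.196]
[-0.001, 0.081, 0.294]
[-0.004, 0.103, 0.391]
[-0.009, 0.124, 0.489]
[-0.015, 0.145, 0.587]
[-0.025, 0.164, 0.625]
[-0.035, 0.183, 0.625]
[-0.046, 0.201, 0.625]
[-0.056, 0.22, 0.625]
[-0.067, 0.239, 0.625]
[-0.078, 0.258, 0.598]
[-0.089, 0.276, 0.547]
[-0.099, 0.295, 0.497]
[-0.109, 0.314, 0.447]
[-0.117, 0.334, 0.397]
[-0.125, 0.354, 0.346]
[-0.132, 0.375, 0.333]
[-0.137, 0.395, 0.333]
```

View pics/c5.png

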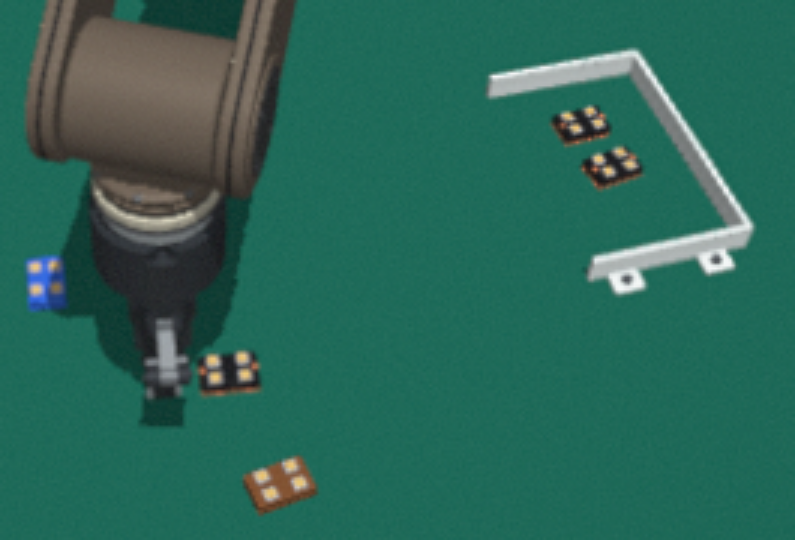

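Two modules are inside (580,125 and 612,165 in the crop), and the fingers are square behind the third (230,372). I'll push it along the curved path, with a check partway.

apply_moves([
  [-0.001,0.016,0,0,0,0],
  [0.001,0.038,0,0,0,0.098],
  [0.001,0.06,0,0,0,0.196],
  [-0.001,0.081,0,0,0,0.294],
  [-0.004,0.103,0,0,0,0.391],
  [-0.009,0.124,0,0,0,0.489],
  [-0.015,0.145,0,0,0,0.587],
  [-0.025,0.164,0,0,0,0.625],
  [-0.035,0.183,0,0,0,0.625],
  [-0.046,0.201,0,0,0,0.625],
  [-0.056,0.22,0,0,0,0.625],
  [-0.067,0.239,0,0,0,0.625],
])

```text
time: 15.85
eef_pos: [0.6229, 0.0644, 0.0224]
tcp_rot: [0.505, 0.863, 0.0, 0.0]
contact_force: [0.6, -0.3, -0.4]
opening: 0.1
finger_force: 0.3
```

```bash
python3 look.py; python3 -c "
import cv2
im=cv2.imread('pics/scene_l.png');cv2.imwrite('pics/c6.png',cv2.resize(im[120:300,180:445],None,fx=3,fy=3))"
```

```text
15.85 [0.6229 0.0644 0.0224] [ 0.58949933 -0.34437945 -0.44112546]
scene BLACK 0.73 (373, 161) [0.4714 0.1981] fence -0.044 0.058 [33. 45.] 15
scene blue 0.62 (195, 214) [ 0.5948 -0.1995] fence -0.02 -0.357 [45. 24.] 4
scene brown 0.6 (273, 281) [ 0.7588 -0.0609] fence 0.172 -0.262 [30. 41.] 18
heatsink 0.54 [ 0.466 -0.136  0.03 ]
fixture 0.8 [ 0.699 -0.311  0.05 ]
mouse 0.79 [ 0.448 -0.323  0.03 ]
side BLACK 0.6 (249, 155) [0.5979 0.0873] fence 0.052 -0.079 [16. 34.] 22
side blue 0.55 (270, 236) [ 0.5899 -0.2008] fence -0.025 -0.357 [41. 32.] 6
side brown 0.5 (320, 185) [ 0.7545 -0.0612] fence 0.168 -0.261 [34. 48.] 18
heatsink 0.68 [ 0.458 -0.159  0.03 ]
fixture 0.78 [ 0.662 -0.34   0.05 ]
mouse 0.76 [ 0.425 -0.336  0.03 ]
```

View pics/c6.png

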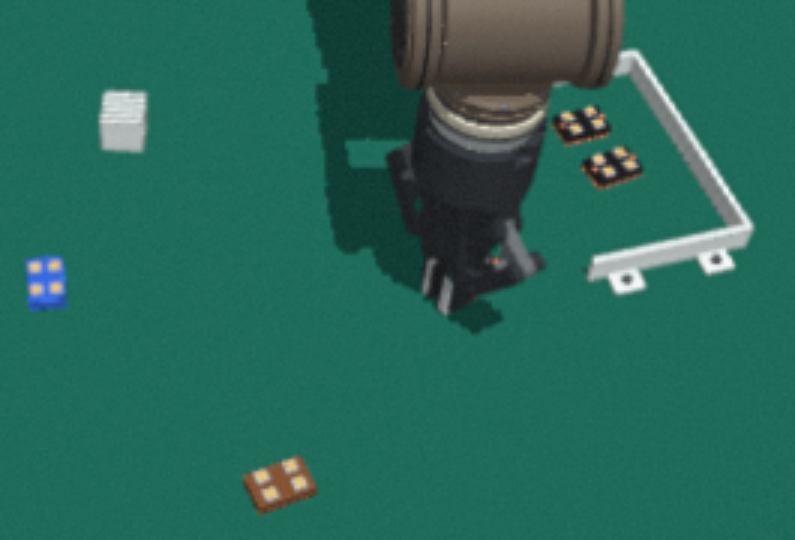

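The third module is in front of the fingers and mostly hidden by the gripper (495,260). Its visible part agrees with the expected position, so I'll finish the path, back off and clear the view.

apply_moves([
  [-0.011,0.019,0,0,0,-0.027],
  [-0.022,0.037,0,0,0,-0.078],
  [-0.032,0.056,0,0,0,-0.128],
  [-0.042,0.075,0,0,0,-0.178],
  [-0.05,0.095,0,0,0,-0.228],
  [-0.058,0.115,0,0,0,-0.279],
  [-0.065,0.136,0,0,0,-0.292],
  [-0.07,0.156,0,0,0,-0.292],
  [-0.07,0.156,0,0,0,-0.292],
  [-0.064,0.134,0,0,0,-0.292],
  [-0.06,0.12,0.03,0,0,-0.292],
  [-0.05,0.08,0.1,0,0,-0.292],
  [-0.05,-0.1,0.2,0,0,-0.292],
  [-0.05,-0.2,0.2,0,0,-0.292],
  [-0.05,-0.2,0.2,0,0,-0.292],
  [-0.05,-0.2,0.2,0,0,-0.292],
  [-0.05,-0.2,0.2,0,0,-0.292],
])

```text
time: 18.48
eef_pos: [0.5842, -0.1021, 0.1845]
tcp_rot: [0.603, 0.797, 0.0, 0.002]
contact_force: [0.4, -0.3, -0.6]
opening: 0.098
finger_force: 0.0
```

```bash
python3 look.py; python3 -c "
import cv2
im=cv2.imread('pics/scene_l.png');cv2.imwrite('pics/c7.png',cv2.resize(im[100:300,100:445],None,fx=2.3,fy=2.3))"
```

```text
18.475 [ 0.5842 -0.1021  0.1845] [ 0.35979676 -0.32947677 -0.58424432]
scene brown 0.74 (273, 281) [ 0.759  -0.0608] fence 0.173 -0.262 [30. 41.] 17
scene BLACK 0.73 (373, 162) [0.4726 0.1972] fence -0.043 0.057 [32. 45.] 14
scene BLACK 0.69 (383, 176) [0.5166 0.2098] fence 0.002 0.059 [28. 43.] 18
scene blue 0.58 (195, 215) [ 0.5954 -0.199 ] fence -0.019 -0.357 [44. 22.] 0
scene BLACK 0.49 (392, 190) [0.5593 0.2185] fence 0.046 0.057 [32. 45.] 18
heatsink 0.64 [ 0.472 -0.14   0.03 ]
fixture 0.73 [ 0.702 -0.313  0.05 ]
mouse 0.94 [ 0.45  -0.329  0.03 ]
side brown 0.64 (321, 185) [ 0.7547 -0.0638] fence 0.168 -0.264 [34. 45.] 20
side blue 0.63 (270, 236) [ 0.5905 -0.2015] fence -0.025 -0.358 [40. 31.] 3
side BLACK 0.44 (198, 137) [0.4672 0.1965] fence -0.049 0.058 [30. 50.] 11
heatsink 0.77 [ 0.451 -0.156  0.03 ]
fixture 0.74 [ 0.664 -0.341  0.05 ]
mouse 0.63 [ 0.428 -0.334  0.03 ]
```

View pics/c7.png

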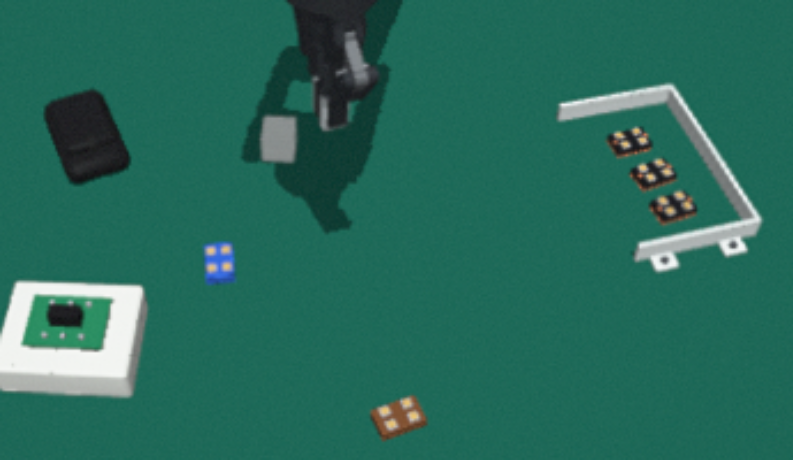

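All three modules lie flat inside the fence (630,141; 653,173; 673,206 in the crop). The heat sink, mouse and fixture are where they started, and the gripper is in the air touching nothing.

```bash
python3 -c "
from plant import ctrl
print(ctrl.sign_off())"
```

```text
the job is handed in; nothing more can be done
None
```

I pushed all three modules into the fence, about 57–59 mm past the open side, and handed the job in at about 18.5 s; in the last pictures the heat sink, fixture and mouse had not visibly moved (no verdict was returned).

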